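Set the stroke gauge and hold the solenoid plunger at its mark

ROBOT

A 6-joint arm with a two-finger parallel gripper is mounted at the origin on the work surface. World frame = base frame: x ahead of the robot, y to its left, z up, the work surface at z = 0. Lengths are in mm, angles in degrees, forces in N, time in s.
With the tool pointing down it reaches from about 375 to 925 mm from the base axis. Payload 5.7 kg.
Tool frame: the origin (TCP) lies at the very end of the fingers, on their centre line; the grasp point (between the pads) lies 19 mm behind it; x points along the fingers, y is the direction in which the jaws open and shut, and the axes are right-handed (so a half turn about x gives the same grasp; the last joint's range is limited). The gripper opens to 88 mm and grips with 3 to 60 N. Pads are 20 mm wide; open, the fingers measure 115 mm over their backs; the gripper's body (75 mm by 178 mm) begins 61 mm behind the grasp point.
Start: joints at [63.249, 20.558, 86.54, -0, 72.909, -6.595], TCP at [206.744, 563.222, 222.623] pointing down, gripper open.
Joint ranges: [-170.27, 170.27], [-57.76, 135], [12.27, 136.19], [-55.21, 235.2], [11.17, 155.16], [-170.74, 170.74]. Speed limits (degrees/s): [136.94, 136.94, 180, 180, 180, 180].

INTERFACE

Orientations are given as a 3x3 rotation matrix whose columns are the frame's x, y, z axes.
In Python, from station import env gives the robot as it stands. The module is installed in compiled form; this text tells all that it offers.
- The arm moves only by the shell command python3 -m handwheel 'ROWS' [FORCE]. ROWS is JSON, a list of rows, each an object of numbers: "tx", "ty", "tz": the shift along the tool's x, y, z normalised to -1 to 1, where 1 is 0.5 m; "ax", "ay", "az": the turn, a rotation vector about the tool's x, y, z normalised to -1 to 1, where 1 is 360 degrees; "fingers": the gripper's target within -1 to 1 (fully open at 1, half-way at 0, shut at -1). A call has 1 to 12 rows; each row is the pose to reach, as a shift and turn from the pose measured when the call began, along the tool's axes at that moment, turning the shorter way round; what a row does not reach only later rows make up. A row lasts 1/12 s, in which the tool goes at most 41.7 mm and 7.16 degrees, less where a joint would pass 70% of its speed; a pose out of reach is approached as far as the arm can. A call with a number of a shift or a turn outside -1 to 1 is refused whole. A call with a gripper value outside its range is refused whole. The fingers move at their own pace and stop on an object; FORCE is the grip in N (left out, the last holds). Time passes only in rows, so rows that repeat a pose let the fingers close. It gives the time, the measured TCP pose, the force and the opening at its end, in the units of the state.
- env.read_state(): the state, without advancing time (a new reading comes with each control period).
- env.get_image(name): name is "scene" or "top"; returns a dict with "image" (384x512x3 uint8, blue, green, red), "mtx" (3x3 intrinsics, pixels), "xyz" and "orientation" of the camera in the world. Camera axes: x right, y up, looking along -z (the intrinsics and any distortion apply to the point x, -y, -z); pixel columns grow to the right and rows downward; lengths in mm; the calibration is good to about 2 mm. A picture is of the moment at which its call begins. There is no depth.
- env.close_job(): hands the job in, once; it reports no verdict.
The state is a dict: "t": time; "joint_positions": joint angles; "qvel": joint speeds; "tau": joint torques, N m; "position": TCP position; "orientation": TCP orientation; "wrist_force": force on the tool from outside, world axes, zero at the start; "torque": the same for the moment, N m; "gripper_width": opening from 0.0 (shut) to 1.0 (fully open).
Only numpy, scipy, OpenCV 4.12 (cv2) and the standard library are available. Lean on these libraries where they do the work, as an engineer would, in place of code of your own. Each camera call takes 0.05 s, during which the arm holds its last target.

TASK

Push the gauge's slide down by its black knob until its foot rests on the setting block below it, and leave it there; then draw the solenoid's plunger straight up out of its bore, without forcing it sideways and never right out, until its red band is level with the gauge's yellow pointer. Finish while still holding the plunger still at that height, with the gauge still on its block. Leave the spare blocks and everything else on the table where they are.

Things in the scene. Friction and masses are not known exactly. Their poses are not given: they have to be found in the camera images.
- solenoid: upright solenoid bolted to the table: grey base plate 100 x 80 x 15 mm, copper coil, steel top plate 74 x 66 mm whose upper face is 90 mm above the table. Vertical round bore, 21.4 mm wide and 75 mm deep, through the middle of the top. Origin on the bore's axis at table level, z up. Fixed
- mouth (a point): centre of the bore's mouth, in the upper face of the solenoid's top plate (90 mm above the table), z up
- plunger: loose plunger in the bore, about 0.28 kg: steel shaft 20 mm across, 88.5 mm long, and a round head 30 mm across, 45 mm tall (lower 8 mm red, the rest black). Origin at the centre of the shaft's lower end, z up the shaft; head top 133.5 mm above it. Home, the shaft stands on the bore's floor 15 mm above the table, the head's underside 13.5 mm above the top plate. Let go, it drops home
- red_band (a point): centre of the plunger's red band at half its height, 92.5 mm above the plunger's lower end; the black grip reaches from 4 to 41 mm above this point
- plunger_tip (a point): centre of the lower end of the plunger's shaft
- gauge: setting gauge fixed to the table: dark steel base 150 x 90 x 10 mm, long side along its x; aluminium post 16 x 22 mm, 250 mm tall, at x = +45 mm on the base; the foot, its rod and the knob lie at x = -45 mm. Origin at the centre of the base's underside, z up
- gauge_slide (a joint): how far the gauge's slide has been lowered, m: 0 = top of its travel (foot 125 mm above the table), grows downward, 0.09 at most. A spring balances its weight and about 3 N of friction keeps it where it is left; it is pushed down by its knob
- gauge_foot (a point): centre of the underside of the slide's round steel foot (20 mm across, at the lower end of a 10 mm rod); it comes down on the setting block below it
- gauge_knob (a point): centre of the top of the slide's black round knob, 26 mm in diameter and 18 mm tall, straight above the foot and 130 mm higher than it; the post stands 90 mm away from it along the gauge's +x
- pointer (a point): middle of the slide's yellow pointer bar (12 x 90 x 4 mm, level, across the gauge's y), at half its thickness; it rides with the slide, 87.5 mm higher than the foot
- block_low: loose round setting block, brass, 32 mm in diameter and 30 mm tall, upright; origin at the centre of its underside. One of the three blocks stands on the gauge's base (10 mm above the table) under the foot, the other two in the blue tray
- block_low_top (a point): centre of the top face of the brass setting block
- block_mid: loose round setting block, bare steel, 32 mm in diameter and 42 mm tall, upright; origin at the centre of its underside. One of the three blocks stands on the gauge's base (10 mm above the table) under the foot, the other two in the blue tray
- block_mid_top (a point): centre of the top face of the bare steel setting block
- block_high: loose round setting block, green plastic, 32 mm in diameter and 54 mm tall, upright; origin at the centre of its underside. One of the three blocks stands on the gauge's base (10 mm above the table) under the foot, the other two in the blue tray
- block_high_top (a point): centre of the top face of the green plastic setting block
- block_tray: fixed low blue tray, 70 x 130 x 22 mm, with the two spare setting blocks; origin at the centre of its underside
- pliers: bystander: combination pliers with red grips, about 190 mm long, lying flat, about 15 mm high; origin near the middle, x towards the jaws
- strippers: bystander: wire strippers with blue grips, about 190 mm long, lying flat, about 15 mm high; origin near the middle, x towards the jaws
- screwdriver: bystander: screwdriver lying flat; origin under its middle, x towards the blade
- breaker: bystander: white circuit breaker module, 70 x 18 mm, 84 mm tall; origin under its centre
- rotary_switch: bystander: black rotary switch, 45 x 45 mm, 40 mm tall; origin under its centre
Things that resemble listed ones, but are neither listed nor needed, are in the scene too. There is more than one size of the block_low; the one meant has the size given above.

How it is judged:
By the outcome, as a careful person would: the job done as asked, in the order asked, and still so for the second after the job is handed in, while the arm keeps its last pose, push and grip.
It also fails if it takes over 48 s, if anything falls off the work surface, if the arm or the gripper's body presses on something with over 40 N, if the wrist force passes 120 N, or if a joint passes its speed limit or range.

## Working session

There is one attempt and no reset: what is moved stays moved. The work goes in short steps, Python scripts to look and compute and a shell command to move; the robot and the scene stay as the last step left them, time stands still between calls to the robot, and variables do not carry over. Pictures are saved under pics/ and viewed, and the job is handed in when it is done.

```bash
mkdir -p pics; cat > h.py <<'E'
import numpy as np, cv2
from station import env
def snap(name,fn):
    d=env.get_image(name); cv2.imwrite('pics/'+fn+'.png',d['image']); np.savez('pics/'+fn+'.npz',**{k:np.array(v) for k,v in d.items()}); return d
def load(fn): return dict(np.load('pics/'+fn+'.npz',allow_pickle=True))
def ray(d,u,v):
    K=d['mtx'];R=np.array(d['orientation'])
    p=np.linalg.inv(K)@np.array([u,v,1.]); return np.array(d['xyz']),R@np.array([p[0],-p[1],-p[2]])
def atz(d,u,v,z):
    o,r=ray(d,u,v); return o+r*(z-o[2])/r[2]
def proj(d,P):
    R=np.array(d['orientation']);c=R.T@(np.array(P,float)-np.array(d['xyz']));q=d['mtx']@np.array([c[0],-c[1],-c[2]]);return q[:2]/q[2]
def crop(fn,x0,y0,x1,y1,s,out):
    im=cv2.imread('pics/'+fn+'.png')[y0:y1,x0:x1]; cv2.imwrite('pics/'+out+'.png',cv2.resize(im,None,fx=s,fy=s,interpolation=cv2.INTER_CUBIC))
E
python3 - <<'E'
from h import *
np.set_printoptions(suppress=True,precision=3)
for n in ('scene','top'):
    d=snap(n,n+'0'); print(d.keys(),d['xyz'],d['orientation'],d['mtx'])
print(env.read_state())
E
```

```text
dict_keys(['image', 'mtx', 'xyz', 'orientation']) [1110.418  321.642  801.814] [[-0.513 -0.599  0.614]
 [ 0.858 -0.375  0.352]
 [ 0.019  0.707  0.707]] [[349.334   0.    254.173]
 [  0.    349.334 195.723]
 [  0.      0.      1.   ]]
dict_keys(['image', 'mtx', 'xyz', 'orientation']) [ 370.935  -11.935 1630.173] [[ 0.024  0.992 -0.124]
 [-1.     0.024 -0.005]
 [-0.002  0.124  0.992]] [[463.685   0.    248.047]
 [  0.    463.685 193.816]
 [  0.      0.      1.   ]]
{'t': 0.1, 'joint_positions': array([63.249, 20.594, 86.592, -0.   , 72.908, -6.594]), 'qvel': array([-0.057,  0.003, -0.216,  0.029,  0.033, -0.081]), 'tau': array([  0.   , -51.635, -27.141,   0.068,   0.028,  -0.   ]), 'position': array([206.478, 562.705, 221.903]), 'orientation': array([[-0.001,  0.345,  0.939],
       [-0.001,  0.939, -0.345],
       [-1.   , -0.002, -0.   ]]), 'wrist_force': array([-0.605,  0.202, -0.398]), 'torque': array([ 0.022,  0.025, -0.005]), 'gripper_width': 0.9972981983291103}
```

View pics/scene0.png

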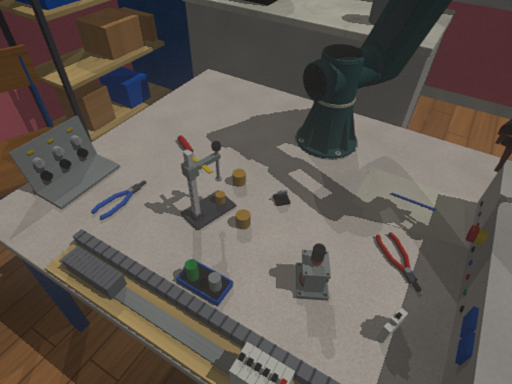

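View pics/top0.png

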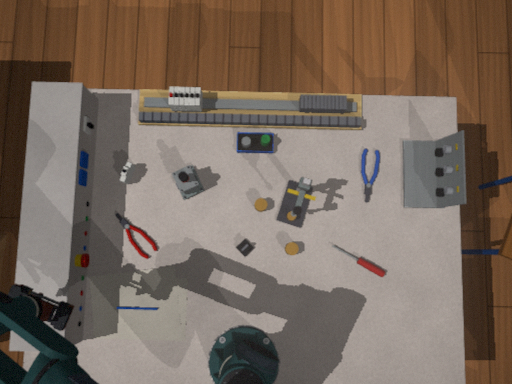

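```bash
python3 - <<'E'
from h import *
crop('scene0',160,125,270,235,7,'c1'); crop('scene0',280,230,350,310,7,'c2'); crop('top0',260,160,340,240,7,'c3'); crop('top0',160,150,220,210,8,'c4')
E
```

```text
(no output)
```

View pics/c1.png

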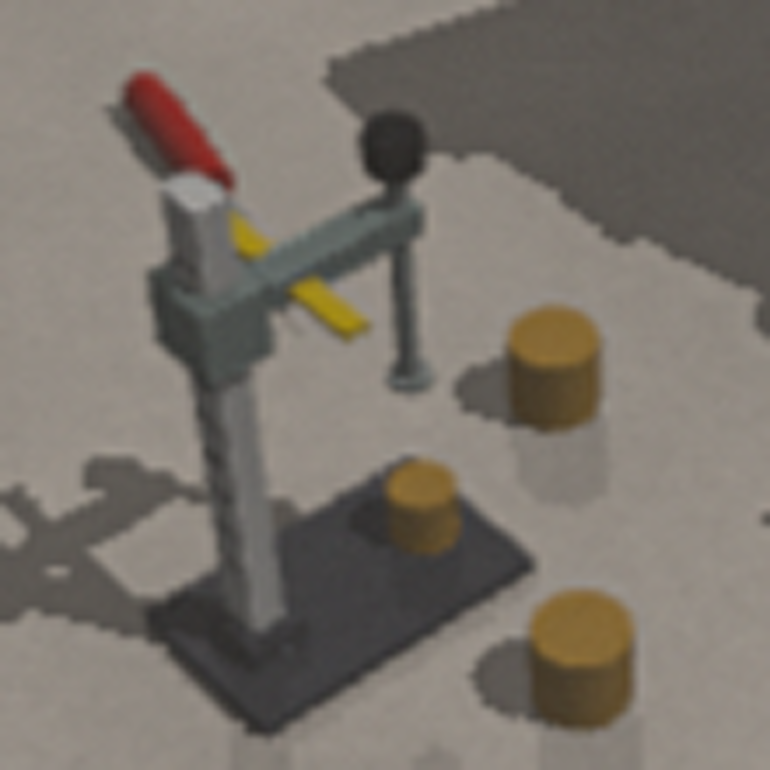

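View pics/c2.png

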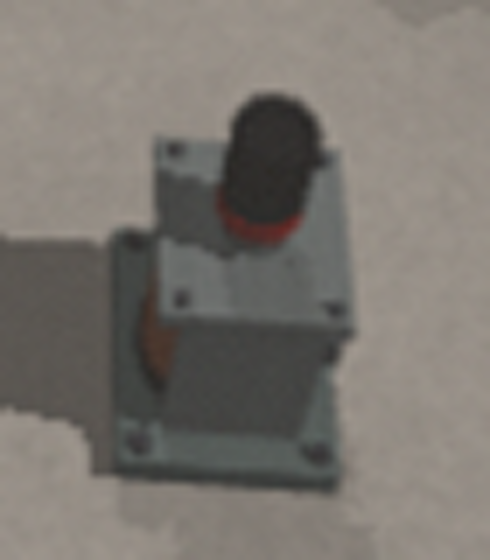

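View pics/c3.png

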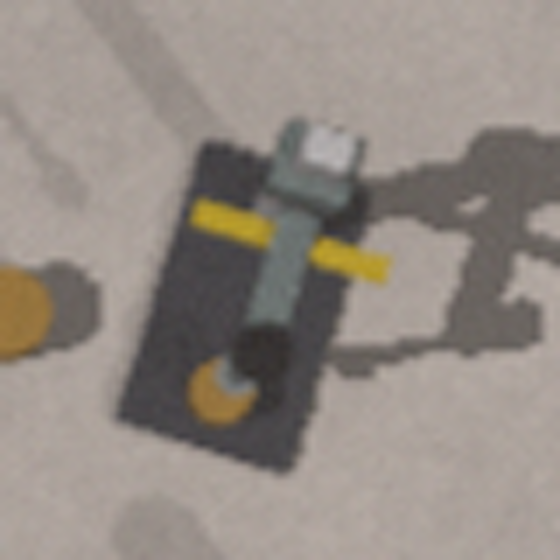

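View pics/c4.png

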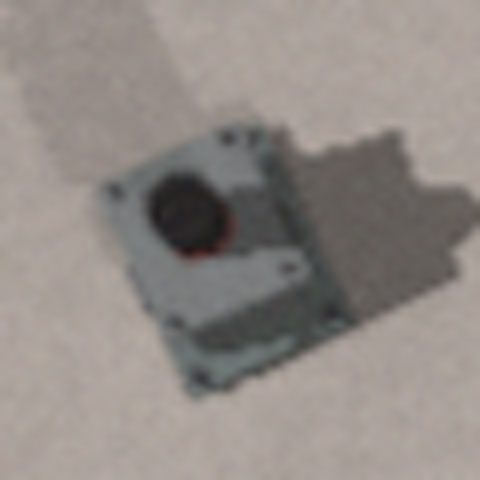

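```bash
cat >> h.py <<'E'
def tri(obs):
    A=np.zeros((3,3));b=np.zeros(3);L=[]
    for d,u,v in obs:
        o,r=ray(d,u,v);r=r/np.linalg.norm(r);M=np.eye(3)-np.outer(r,r);A+=M;b+=M@o;L.append((o,M))
    p=np.linalg.solve(A,b);return p,[np.linalg.norm(M@(p-o)) for o,M in L]
def cc(x0,y0,s,u,v): return (u+.5)/s-.5+x0,(v+.5)/s-.5+y0
E
python3 - <<'E'
from h import *
np.set_printoptions(suppress=True,precision=1)
s=load('scene0');t=load('top0')
S1=lambda u,v:(s,*cc(160,125,7,u,v)); S2=lambda u,v:(s,*cc(280,230,7,u,v))
T3=lambda u,v:(t,*cc(260,160,7,u,v)); T4=lambda u,v:(t,*cc(160,150,8,u,v))
print('knob mid',tri([S1(393,147),T3(262,351)]))
print('posttop',tri([S1(195,189),T3(331,146)]))
print('ptr near end S-right/ T-left',tri([S1(357,328),T3(200,212)]), tri([S1(235,225),T3(382,270)]), tri([S1(357,328),T3(382,270)]))
print('foot',tri([S1(409,380),T3(236,380)]))
# base corners z=10
for c in [(410,460),(530,562),(265,732),(150,610)]: print('baseS',atz(*S1(*c),10))
for c in [(205,145),(120,418),(292,472)]: print('baseT',atz(*T3(*c),10))
print('blockS top',atz(*S1(422,482),40),atz(*S1(386,482),40),atz(*S1(459,482),40),'T',atz(*T3(222,388),40))
print('head top',tri([S2(276,130),T4(183,207)]), atz(*S2(276,130),148.5),atz(*T4(183,207),148.5))
for c in [(157,140),(340,155),(352,332),(162,318)]: print('plateS',atz(*S2(*c),90))
for c in [(112,187),(252,130)]: print('plateT',atz(*T4(*c),90))
E
```

```text
knob mid (array([ 500.2, -153.6,  225.7]), [np.float64(1.1126448324319544), np.float64(1.1126448324320304)])
posttop (array([ 586.5, -179.1,  251.3]), [np.float64(1.7870358763088985), np.float64(1.7870358763089345)])
ptr near end S-right/ T-left (array([ 564.5, -127.9,  192.1]), [np.float64(1.902071475090724), np.float64(1.902071475090689)]) (array([ 539.4, -208. ,  190.8]), [np.float64(3.804301755164395), np.float64(3.8043017551644223)]) (array([ 531.3, -191. ,  144.4]), [np.float64(30.44968656331748), np.float64(30.449686563317393)])
foot (array([ 498.1, -154.7,  101.4]), [np.float64(0.3540542523000889), np.float64(0.35405425230005516)])
baseS [ 463.  -184.4   10. ]
baseS [ 488.2 -101.5   10. ]
baseS [ 628.4 -141.8   10. ]
baseS [ 599.9 -226.1   10. ]
baseT [ 624.4 -146.5   10. ]
baseT [ 485.5 -105.9   10. ]
baseT [ 460.6 -192.    10. ]
blockS top [ 496.2 -152.6   40. ] [ 504.6 -166.1   40. ] [ 487.5 -138.8   40. ] T [ 499.3 -153.9   40. ]
head top (array([610.2, 210.7, 147.7]), [np.float64(1.04496357820891), np.float64(1.0449635782089977)]) [610.3 211.8 148.5] [610.4 209.6 148.5]
plateS [592.2 167.3  90. ]
plateS [563.7 225.9  90. ]
plateS [629.5 257.2  90. ]
plateS [658.1 200.4  90. ]
plateT [627.6 248.6  90. ]
plateT [653.4 190.6  90. ]
```

```bash
python3 -m handwheel '[{"tx":-0.08,"ty":0,"tz":0,"fingers":-1},{"tx":-0.1,"ty":-0.04,"tz":0.08,"fingers":-1},{"tx":-0.1,"ty":-0.08,"tz":0.16,"fingers":-1},{"tx":-0.1,"ty":-0.12,"tz":0.24,"fingers":-1},{"tx":-0.1,"ty":-0.16,"tz":0.31,"fingers":-1},{"tx":-0.1,"ty":-0.2,"tz":0.38,"fingers":-1},{"tx":-0.1,"ty":-0.24,"tz":0.45,"fingers":-1},{"tx":-0.1,"ty":-0.28,"tz":0.52,"fingers":-1},{"tx":-0.1,"ty":-0.32,"tz":0.59,"fingers":-1},{"tx":-0.1,"ty":-0.36,"tz":0.66,"fingers":-1},{"tx":-0.1,"ty":-0.4,"tz":0.74,"fingers":-1},{"tx":-0.1,"ty":-0.42,"tz":0.8,"fingers":-1}]' 20
cat >> h.py <<'E'
np.set_printoptions(suppress=True,precision=4)
def plan(target,zdir_deg):
    st=env.read_state();R=st['orientation'];p=st['position']
    zc=np.array([np.cos(np.radians(zdir_deg)),np.sin(np.radians(zdir_deg)),0]);x=np.array([0,0,-1.]);y=np.cross(zc,x)
    from scipy.spatial.transform import Rotation as Ro
    rv=Ro.from_matrix(R.T@np.column_stack([x,y,zc])).as_rotvec(degrees=True)
    print('pos',p,'F',st['wrist_force'],'t',st['t'],'w',st['gripper_width'],'q',st['joint_positions'])
    if target is not None: print('t',R.T@(np.array(target)-p)/500)
    print('a',rv/360)
E
python3 -c "
from h import *
plan([499.8,-154,265],-16.3)"
```

```text
pos [206.478  562.705  221.9028] F [-0.6048  0.2016 -0.3978] t 0.1 w 0.9972981983291103 q [63.2494 20.5936 86.5918 -0.0002 72.9075 -6.5936]
t [-0.0845 -1.1436  1.0446]
a [-0.0107 -0.      0.0003]invalid input
```

```bash
python3 -m handwheel '[{"tx":-0.08,"ty":0,"tz":0,"ax":0,"ay":0,"az":0,"fingers":-1},{"tx":-0.1,"ty":-0.04,"tz":0.08,"ax":0,"ay":0,"az":0,"fingers":-1},{"tx":-0.1,"ty":-0.08,"tz":0.16,"ax":0,"ay":0,"az":0,"fingers":-1},{"tx":-0.1,"ty":-0.12,"tz":0.24,"ax":0,"ay":0,"az":0,"fingers":-1},{"tx":-0.1,"ty":-0.16,"tz":0.31,"ax":0,"ay":0,"az":0,"fingers":-1},{"tx":-0.1,"ty":-0.2,"tz":0.38,"ax":0,"ay":0,"az":0,"fingers":-1},{"tx":-0.1,"ty":-0.24,"tz":0.45,"ax":0,"ay":0,"az":0,"fingers":-1},{"tx":-0.1,"ty":-0.28,"tz":0.52,"ax":0,"ay":0,"az":0,"fingers":-1},{"tx":-0.1,"ty":-0.32,"tz":0.59,"ax":0,"ay":0,"az":0,"fingers":-1},{"tx":-0.1,"ty":-0.36,"tz":0.66,"ax":0,"ay":0,"az":0,"fingers":-1},{"tx":-0.1,"ty":-0.4,"tz":0.74,"ax":0,"ay":0,"az":0,"fingers":-1},{"tx":-0.1,"ty":-0.42,"tz":0.8,"ax":0,"ay":0,"az":0,"fingers":-1}]' 20
python3 -c "
from h import *
plan([499.8,-154,265],-16.3)"
```

```text
t: 1.1
position: [510.3, 225.1, 271.9]
orientation: [[-0.002, 0.345, 0.938], [-0.002, 0.938, -0.345], [-1.0, -0.003, -0.001]]
wrist_force: [0.2, 0.3, 0.0]
gripper_width: 0.129
pos [510.2627 225.0885 271.9252] F [0.2445 0.3247 0.0107] t 1.1 w 0.12915876048840397 q [ 16.7734  14.7582  87.8543  -0.099   77.5074 -52.9994]
t [ 0.0156 -0.7187  0.2422]
a [-0.0108 -0.0001  0.0004]
```

```bash
python3 -m handwheel '[{"tx":0,"ty":-0.06,"tz":0.02,"ax":0,"ay":0,"az":0,"fingers":-1},{"tx":0,"ty":-0.13,"tz":0.04,"ax":0,"ay":0,"az":0,"fingers":-1},{"tx":0,"ty":-0.2,"tz":0.065,"ax":-0.003,"ay":0,"az":0,"fingers":-1},{"tx":0,"ty":-0.27,"tz":0.09,"ax":-0.006,"ay":0,"az":0,"fingers":-1},{"tx":0,"ty":-0.34,"tz":0.115,"ax":-0.009,"ay":0,"az":0,"fingers":-1},{"tx":0,"ty":-0.41,"tz":0.138,"ax":-0.011,"ay":0,"az":0,"fingers":-1},{"tx":0.01,"ty":-0.48,"tz":0.162,"ax":-0.011,"ay":0,"az":0,"fingers":-1},{"tx":0.0156,"ty":-0.55,"tz":0.185,"ax":-0.011,"ay":0,"az":0,"fingers":-1},{"tx":0.0156,"ty":-0.62,"tz":0.209,"ax":-0.011,"ay":0,"az":0,"fingers":-1},{"tx":0.0156,"ty":-0.68,"tz":0.229,"ax":-0.011,"ay":0,"az":0,"fingers":-1},{"tx":0.0156,"ty":-0.719,"tz":0.242,"ax":-0.011,"ay":0,"az":0,"fingers":-1},{"tx":0.0156,"ty":-0.719,"tz":0.242,"ax":-0.011,"ay":0,"az":0,"fingers":-1}]' 20
python3 -c "
from h import *
plan([499.8,-154,240],-16.3)
snap('scene','s1');snap('top','t1');crop('s1',140,60,290,210,5,'c5');crop('t1',220,150,340,270,5,'c6')"
```

```text
t: 2.1
position: [499.5, -158.0, 264.6]
orientation: [[-0.002, 0.283, 0.959], [-0.004, 0.959, -0.283], [-1.0, -0.004, -0.001]]
wrist_force: [0.4, -0.0, 0.6]
gripper_width: 0.006
pos [ 499.4653 -157.9687  264.6424] F [ 0.4371 -0.0058  0.6411] t 2.1 w 0.006047393310392966 q [-24.9311  12.1189  92.4992  -0.25    75.3868 -98.4114]
t [ 0.0493  0.008  -0.0016]
a [-0.0004 -0.0001  0.0007]
```

View pics/c5.png

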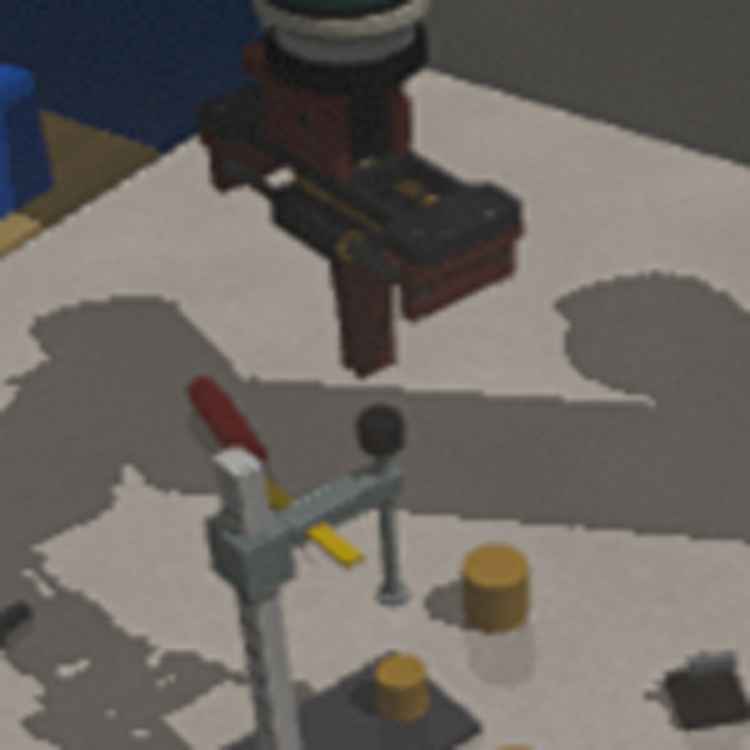

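View pics/c6.png

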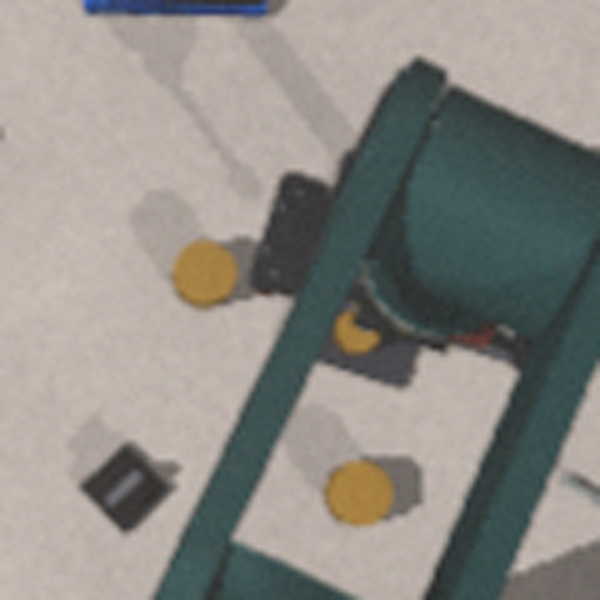

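```bash
python3 - <<'E'
from h import *
d=load('s1');print(proj(d,[499.5,-158,264.6]))
E
python3 -m handwheel '[{"tx":0,"ty":0.008,"tz":-0.0016,"ax":0,"ay":0,"az":0,"fingers":-1},{"tx":0.02,"ty":0.008,"tz":-0.0016,"ax":0,"ay":0,"az":0.0007,"fingers":-1},{"tx":0.04,"ty":0.008,"tz":-0.0016,"ax":0,"ay":0,"az":0.0007,"fingers":-1},{"tx":0.05,"ty":0.008,"tz":-0.0016,"ax":0,"ay":0,"az":0.0007,"fingers":-1},{"tx":0.06,"ty":0.008,"tz":-0.0016,"ax":0,"ay":0,"az":0.0007,"fingers":-1},{"tx":0.07,"ty":0.008,"tz":-0.0016,"ax":0,"ay":0,"az":0.0007,"fingers":-1},{"tx":0.08,"ty":0.008,"tz":-0.0016,"ax":0,"ay":0,"az":0.0007,"fingers":-1},{"tx":0.09,"ty":0.008,"tz":-0.0016,"ax":0,"ay":0,"az":0.0007,"fingers":-1},{"tx":0.1,"ty":0.008,"tz":-0.0016,"ax":0,"ay":0,"az":0.0007,"fingers":-1},{"tx":0.1,"ty":0.008,"tz":-0.0016,"ax":0,"ay":0,"az":0.0007,"fingers":-1}]' 20
python3 -c "
from h import *
plan([499.8,-154,172],-16.3)
snap('scene','s2');crop('s2',140,60,290,210,5,'c7')"
```

```text
[213.2129 132.9328]
t: 3.03
position: [499.4, -150.3, 213.6]
orientation: [[-0.001, 0.282, 0.959], [0.003, 0.959, -0.282], [-1.0, 0.003, -0.002]]
wrist_force: [0.4, 0.3, -0.3]
gripper_width: 0.01
pos [ 499.4183 -150.3047  213.641 ] F [ 0.3965  0.3217 -0.3086] t 3.0333 w 0.00988122135728114 q [-24.4342  14.6971  96.6946   0.1355  68.7562 -98.1194]
t [ 0.0833 -0.0071  0.003 ]
a [-0.0002 -0.0004 -0.0004]
```

View pics/c7.png

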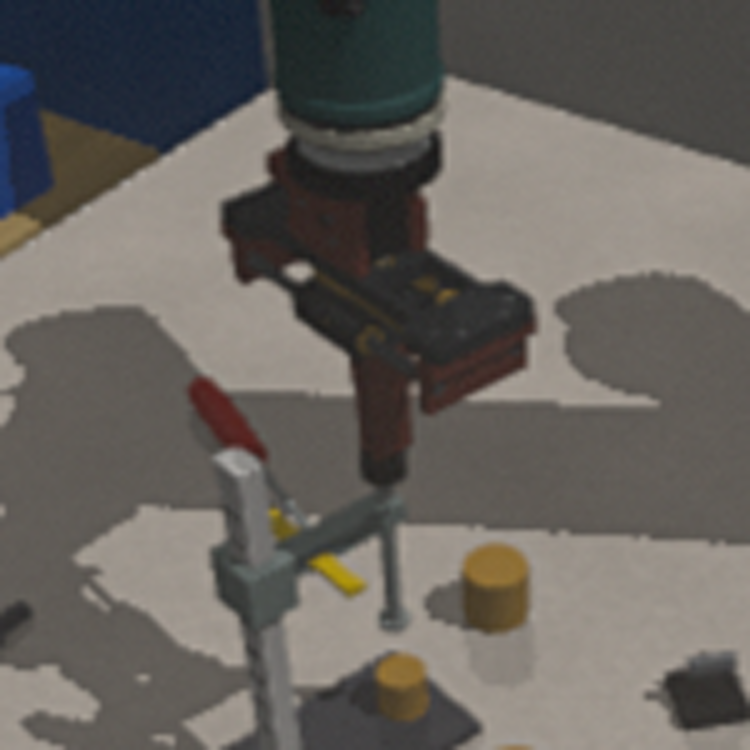

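```bash
python3 -m handwheel '[{"tx":0.01,"ty":0,"tz":0,"ax":0,"ay":0,"az":0,"fingers":-1},{"tx":0.02,"ty":0,"tz":0,"ax":0,"ay":0,"az":0,"fingers":-1},{"tx":0.03,"ty":0,"tz":0,"ax":0,"ay":0,"az":0,"fingers":-1},{"tx":0.04,"ty":0,"tz":0,"ax":0,"ay":0,"az":0,"fingers":-1},{"tx":0.05,"ty":0,"tz":0,"ax":0,"ay":0,"az":0,"fingers":-1},{"tx":0.06,"ty":0,"tz":0,"ax":0,"ay":0,"az":0,"fingers":-1},{"tx":0.068,"ty":0,"tz":0,"ax":0,"ay":0,"az":0,"fingers":-1},{"tx":0.074,"ty":0,"tz":0,"ax":0,"ay":0,"az":0,"fingers":-1},{"tx":0.076,"ty":0,"tz":0,"ax":0,"ay":0,"az":0,"fingers":-1},{"tx":0.076,"ty":0,"tz":0,"ax":0,"ay":0,"az":0,"fingers":-1}]' 20
python3 -c "
from h import *
plan([499.8,-150.3,170],-16.3)"
```

```text
t: 3.92
position: [499.2, -150.3, 175.6]
orientation: [[-0.002, 0.282, 0.959], [0.003, 0.959, -0.282], [-1.0, 0.002, -0.003]]
wrist_force: [0.8, -0.4, 0.7]
gripper_width: 0.01
pos [ 499.1802 -150.3195  175.6033] F [ 0.8316 -0.4239  0.6863] t 3.9167 w 0.009966419692157757 q [-24.4345  17.0989  99.3606   0.1225  63.7229 -98.1197]
t [0.0112 0.0004 0.0012]
a [-0.0002 -0.0005 -0.0004]
```

```bash
python3 -m handwheel '[{"tx":0.003,"ty":0,"tz":0,"ax":0,"ay":0,"az":0,"fingers":-1},{"tx":0.006,"ty":0,"tz":0,"ax":0,"ay":0,"az":0,"fingers":-1},{"tx":0.009,"ty":0,"tz":0,"ax":0,"ay":0,"az":0,"fingers":-1},{"tx":0.010,"ty":0,"tz":0,"ax":0,"ay":0,"az":0,"fingers":-1},{"tx":0.010,"ty":0,"tz":0,"ax":0,"ay":0,"az":0,"fingers":-1}]' 20
python3 -c "
from h import *
plan([499.8,-150.3,170],-16.3)"
```

```text
t: 4.33
position: [499.1, -150.2, 170.4]
orientation: [[-0.002, 0.282, 0.959], [0.003, 0.959, -0.282], [-1.0, 0.002, -0.003]]
wrist_force: [1.2, -0.3, 2.2]
gripper_width: 0.008
pos [ 499.0522 -150.2114  170.4322] F [ 1.2124 -0.326   2.1852] t 4.3333 w 0.008456696123481922 q [-24.4309  17.4458  99.7074   0.1254  63.0458 -98.1213]
t [0.0009 0.0002 0.0015]
a [-0.0002 -0.0005 -0.0004]
```

```bash
python3 -m handwheel '[{"tx":0.002,"ty":0,"tz":0,"ax":0,"ay":0,"az":0,"fingers":-1},{"tx":0.003,"ty":0,"tz":0,"ax":0,"ay":0,"az":0,"fingers":-1},{"tx":0.003,"ty":0,"tz":0,"ax":0,"ay":0,"az":0,"fingers":-1}]' 20
python3 -c "
from h import *
plan([499.8,-150.3,170],-16.3)
snap('scene','s3');crop('s3',140,60,290,210,5,'c8')"
```

```text
t: 4.58
position: [499.1, -150.2, 170.2]
orientation: [[-0.002, 0.282, 0.959], [0.003, 0.959, -0.282], [-1.0, 0.002, -0.003]]
wrist_force: [-1.2, 0.5, 14.7]
gripper_width: 0.005
pos [ 499.1387 -150.2248  170.2231] F [-1.2206  0.4663 14.6673] t 4.5833 w 0.005302335818842733 q [-24.4268  17.4499  99.7367   0.1232  62.9791 -98.1193]
t [0.0004 0.0002 0.0013]
a [-0.0002 -0.0004 -0.0004]
```

View pics/c8.png

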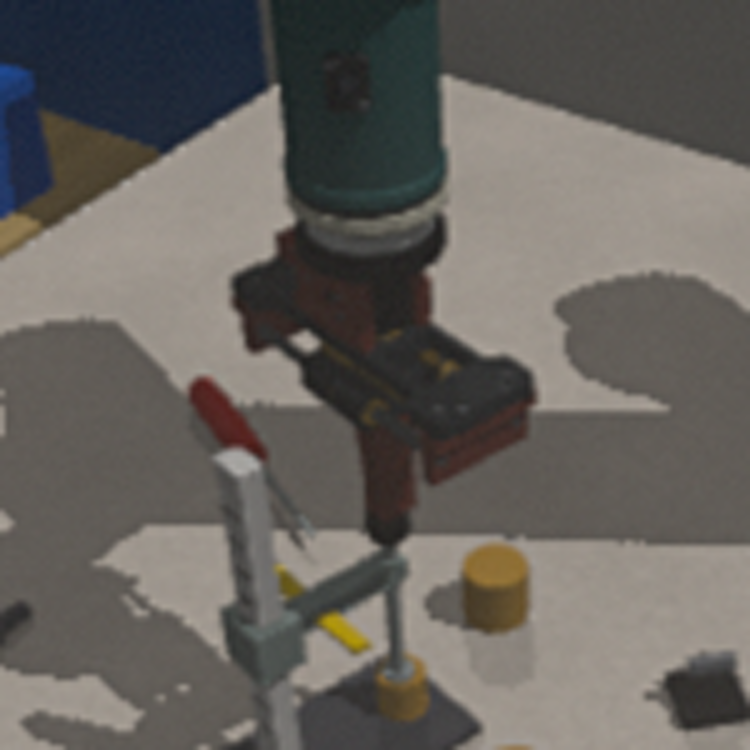

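```bash
python3 -m handwheel '[{"tx":-0.02,"ty":0,"tz":0,"ax":0,"ay":0,"az":0,"fingers":-1},{"tx":-0.05,"ty":0,"tz":0,"ax":0,"ay":0,"az":0,"fingers":-1},{"tx":-0.1,"ty":0,"tz":0,"ax":0,"ay":0,"az":0,"fingers":-1},{"tx":-0.15,"ty":0,"tz":0,"ax":0,"ay":0,"az":0,"fingers":-1},{"tx":-0.2,"ty":0,"tz":0,"ax":0,"ay":0,"az":0,"fingers":-1},{"tx":-0.2,"ty":0,"tz":0,"ax":0,"ay":0,"az":0,"fingers":-1}]' 20
python3 -c "
from h import *
plan([610.5,210.8,230],12)
snap('scene','s4');crop('s4',160,125,270,235,7,'c9')"
```

```text
t: 5.13
position: [500.9, -151.0, 274.3]
orientation: [[0.003, 0.282, 0.96], [0.001, 0.96, -0.282], [-1.0, 0.002, 0.003]]
wrist_force: [1.8, -0.4, -0.2]
gripper_width: 0.005
pos [ 500.917  -151.0448  274.2844] F [ 1.8021 -0.3938 -0.2175] t 5.1333 w 0.005044945449975256 q [-24.4363  11.4946  91.9179   0.1245  76.4366 -98.1138]
t [0.0899 0.756  0.0063]
a [-0.0788  0.0005 -0.0002]
```

View pics/c9.png

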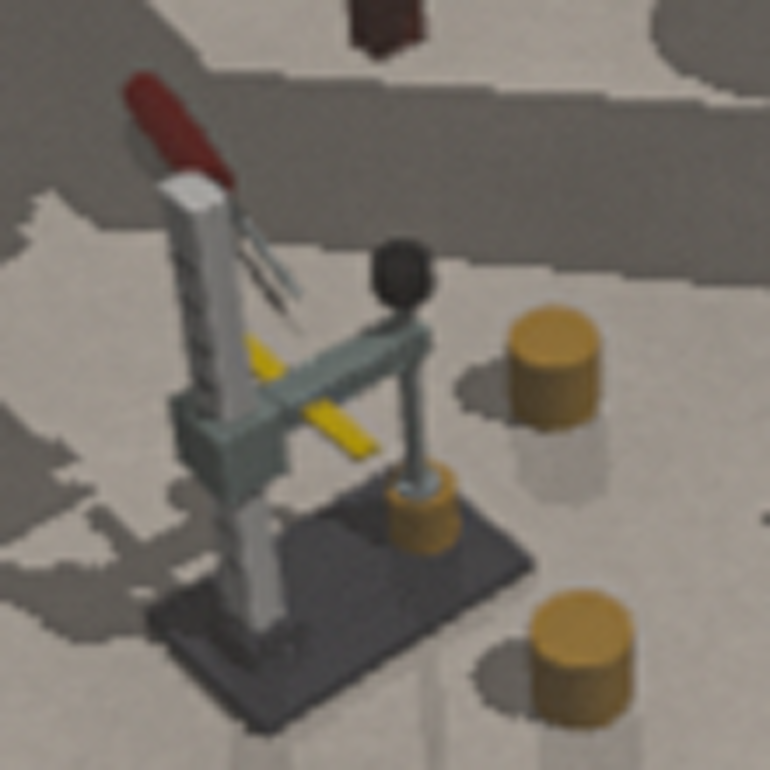

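```bash
python3 -m handwheel '[{"tx":0,"ty":0.06,"tz":0,"ax":0,"ay":0,"az":0,"fingers":-1},{"tx":0,"ty":0.13,"tz":0,"ax":-0.008,"ay":0,"az":0,"fingers":0},{"tx":0,"ty":0.2,"tz":0,"ax":-0.018,"ay":0,"az":0,"fingers":1},{"tx":0,"ty":0.27,"tz":0,"ax":-0.028,"ay":0,"az":0,"fingers":1},{"tx":0.01,"ty":0.34,"tz":0,"ax":-0.038,"ay":0,"az":0,"fingers":1},{"tx":0.02,"ty":0.41,"tz":0.002,"ax":-0.048,"ay":0,"az":0,"fingers":1},{"tx":0.03,"ty":0.48,"tz":0.004,"ax":-0.058,"ay":0,"az":0,"fingers":1},{"tx":0.05,"ty":0.55,"tz":0.006,"ax":-0.068,"ay":0,"az":0,"fingers":1},{"tx":0.07,"ty":0.62,"tz":0.006,"ax":-0.079,"ay":0,"az":0,"fingers":1},{"tx":0.09,"ty":0.69,"tz":0.006,"ax":-0.079,"ay":0,"az":0,"fingers":1},{"tx":0.09,"ty":0.74,"tz":0.006,"ax":-0.079,"ay":0,"az":0,"fingers":1},{"tx":0.09,"ty":0.756,"tz":0.006,"ax":-0.079,"ay":0,"az":0,"fingers":1}]' 20
python3 -m handwheel '[{"tx":0,"ty":0,"tz":0,"ax":0,"ay":0,"az":0,"fingers":1},{"tx":0,"ty":0,"tz":0,"ax":0,"ay":0,"az":0,"fingers":1}]' 20
python3 -c "
from h import *
plan([610.5,210.8,170],12)
snap('scene','s5');snap('top','t5');crop('s5',240,120,400,310,4,'c10');crop('t5',120,100,260,240,5,'c11')"
```

```text
t: 6.18
position: [607.9, 214.6, 224.5]
orientation: [[-0.004, -0.212, 0.977], [0.002, 0.977, 0.212], [-1.0, 0.003, -0.003]]
wrist_force: [1.1, -0.4, 0.4]
gripper_width: 0.801
t: 6.35
position: [606.4, 214.3, 222.7]
orientation: [[-0.008, -0.213, 0.977], [0.001, 0.977, 0.213], [-1.0, 0.003, -0.007]]
wrist_force: [-0.9, -0.2, 0.2]
gripper_width: 0.955
pos [606.3848 214.3371 222.6759] F [-0.9202 -0.2166  0.2462] t 6.35 w 0.9549448465803888 q [ 13.226   24.3174  80.5024   0.1575  75.5985 -89.1187]
t [ 0.1053 -0.0089  0.0073]
a [ 0.0008 -0.0012 -0.0004]
```

View pics/c10.png

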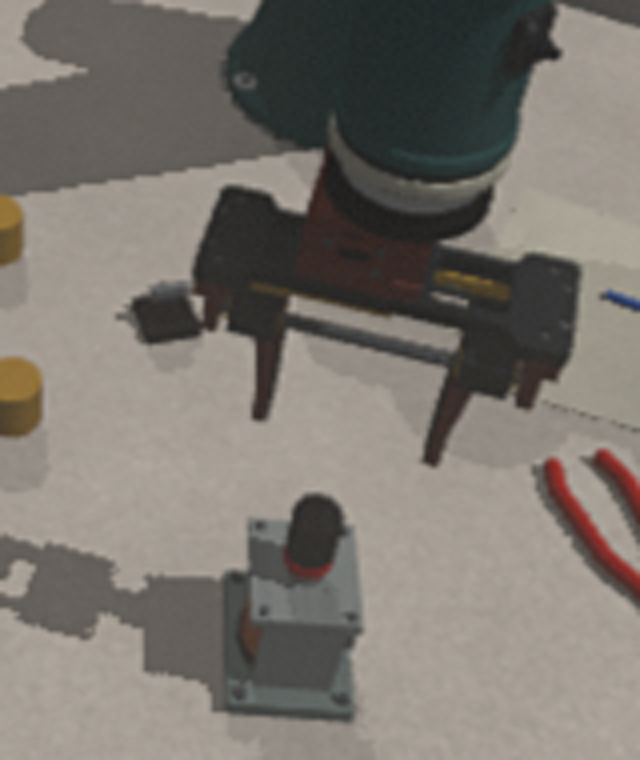

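View pics/c11.png

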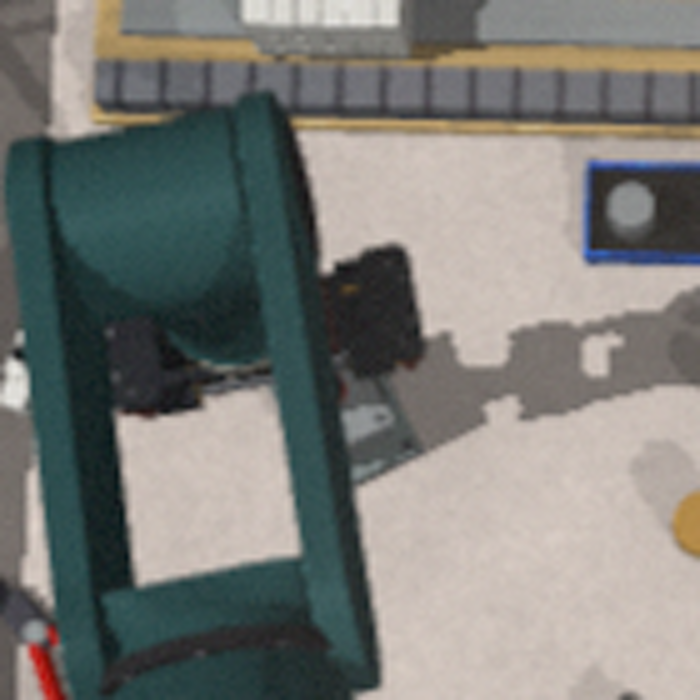

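```bash
python3 -m handwheel '[{"tx":0.03,"ty":-0.004,"tz":0.004,"ax":0,"ay":0,"az":0,"fingers":1},{"tx":0.07,"ty":-0.009,"tz":0.0073,"ax":0,"ay":-0.001,"az":0,"fingers":1},{"tx":0.1,"ty":-0.009,"tz":0.0073,"ax":0.001,"ay":-0.001,"az":0,"fingers":1},{"tx":0.105,"ty":-0.009,"tz":0.0073,"ax":0.001,"ay":-0.001,"az":0,"fingers":1},{"tx":0.105,"ty":-0.009,"tz":0.0073,"ax":0.001,"ay":-0.001,"az":0,"fingers":1},{"tx":0.105,"ty":-0.009,"tz":0.0073,"ax":0.001,"ay":-0.001,"az":0,"fingers":1}]' 20
python3 -c "
from h import *
plan([610.5,210.8,112],12)
snap('scene','s6');crop('s6',270,170,370,310,5,'c12')"
```

```text
t: 6.95
position: [611.6, 208.8, 172.2]
orientation: [[0.001, -0.204, 0.979], [0.002, 0.979, 0.204], [-1.0, 0.002, 0.002]]
wrist_force: [0.4, -0.8, -0.3]
gripper_width: 1.0
pos [611.5625 208.7502 172.2073] F [ 0.389  -0.7821 -0.2611] t 6.95 w 1.000038903990431 q [ 12.6557  26.8378  83.8628   0.1269  69.2089 -89.1783]
t [ 0.1204  0.0042 -0.0014]
a [-0.0006  0.0002 -0.0003]
```

View pics/c12.png

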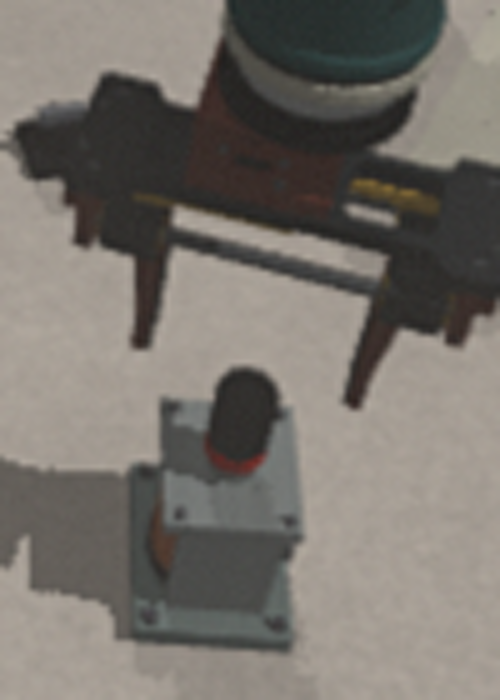

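```bash
python3 - <<'E'
from h import *
d=load('s6')
p=np.array([611.56,208.75,172.2]);y=np.array([-.204,.979,0])
for k in(-46,46):print(proj(d,p+k*y))
print(cc(270,170,5,143,347),cc(270,170,5,354,405))
print(proj(d,[610.5,210.8,148.5]),cc(270,170,5,247,393), 'redbottom centre front', proj(d,[610.5,210.8,103.5]))
E
python3 -m handwheel '[{"tx":0.025,"ty":0.002,"tz":-0.001,"ax":0,"ay":0,"az":0,"fingers":1},{"tx":0.05,"ty":0.004,"tz":-0.0014,"ax":0,"ay":0,"az":0,"fingers":1},{"tx":0.075,"ty":0.004,"tz":-0.0014,"ax":0,"ay":0,"az":0,"fingers":1},{"tx":0.1,"ty":0.004,"tz":-0.0014,"ax":0,"ay":0,"az":0,"fingers":1},{"tx":0.115,"ty":0.004,"tz":-0.0014,"ax":0,"ay":0,"az":0,"fingers":1},{"tx":0.118,"ty":0.004,"tz":-0.0014,"ax":0,"ay":0,"az":0,"fingers":1},{"tx":0.118,"ty":0.004,"tz":-0.0014,"ax":0,"ay":0,"az":0,"fingers":1},{"tx":0.118,"ty":0.004,"tz":-0.0014,"ax":0,"ay":0,"az":0,"fingers":1}]' 20
python3 -c "
from h import *
plan([610.5,210.8,112],12)
snap('scene','s7');crop('s7',270,190,370,310,5,'c13')"
```

```text
[299.3557 236.1653]
[339.4001 247.2731]
(298.2, 239.0) (340.4, 250.6)
[318.5792 248.0083] (319.0, 248.2) redbottom centre front [315.7762 259.2733]
t: 7.67
position: [611.3, 211.2, 113.8]
orientation: [[0.003, -0.205, 0.979], [0.003, 0.979, 0.205], [-1.0, 0.002, 0.003]]
wrist_force: [-1.1, -0.4, -0.2]
gripper_width: 0.999
pos [611.3233 211.1528 113.8137] F [-1.0798 -0.43   -0.1769] t 7.6667 w 0.9992365420909289 q [ 12.8671  30.3015  87.0646   0.1381  62.459  -89.0031]
t [ 0.0036 -0.0004 -0.0018]
a [-0.0005  0.0005 -0.0003]
```

View pics/c13.png

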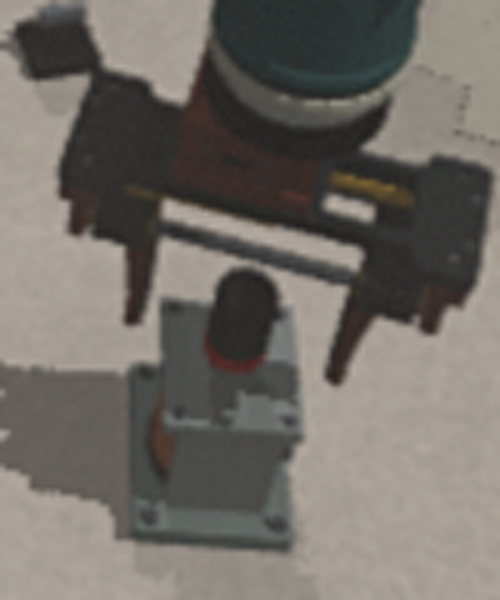

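```bash
python3 -m handwheel '[{"tx":0,"ty":0,"tz":-0.0015,"ax":0,"ay":0,"az":0,"fingers":0.2},{"tx":0,"ty":0,"tz":-0.0015,"ax":0,"ay":0,"az":0,"fingers":0},{"tx":0,"ty":0,"tz":-0.0015,"ax":0,"ay":0,"az":0,"fingers":-0.15},{"tx":0,"ty":0,"tz":-0.0015,"ax":0,"ay":0,"az":0,"fingers":-0.2},{"tx":0,"ty":0,"tz":-0.0015,"ax":0,"ay":0,"az":0,"fingers":-0.2},{"tx":0,"ty":0,"tz":-0.0015,"ax":0,"ay":0,"az":0,"fingers":-0.2},{"tx":0,"ty":0,"tz":-0.0015,"ax":0,"ay":0,"az":0,"fingers":-0.2},{"tx":0,"ty":0,"tz":-0.0015,"ax":0,"ay":0,"az":0,"fingers":-0.2}]' 15
python3 -c "
from h import *
plan([610.5,210.8,114],12)
snap('scene','s8');crop('s8',270,190,370,310,5,'c14')"
```

```text
t: 8.38
position: [610.8, 211.1, 114.1]
orientation: [[0.003, -0.205, 0.979], [0.003, 0.979, 0.205], [-1.0, 0.002, 0.004]]
wrist_force: [-0.3, -0.8, 0.2]
gripper_width: 0.437
pos [610.7725 211.0538 114.1297] F [-0.3219 -0.8343  0.2452] t 8.3833 w 0.4371495076863631 q [ 12.8686  30.2268  87.1541   0.1397  62.4129 -89.0013]
t [ 0.0003 -0.0004 -0.0006]
a [-0.0005  0.0006 -0.0004]
```

View pics/c14.png

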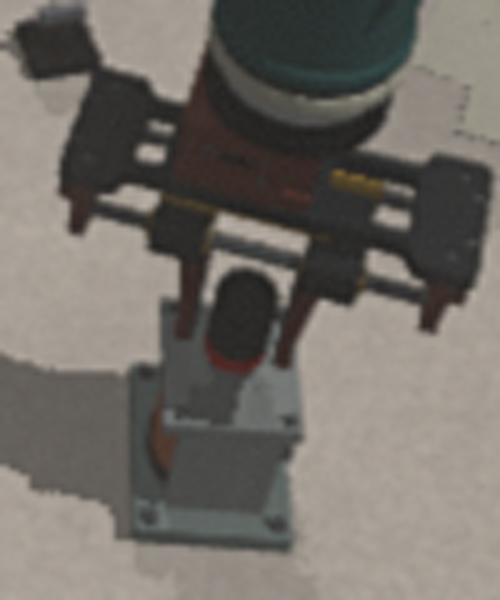

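```bash
python3 -m handwheel '[{"tx":0,"ty":0,"tz":0,"ax":0,"ay":0,"az":0,"fingers":-0.3},{"tx":0,"ty":0,"tz":0,"ax":0,"ay":0,"az":0,"fingers":-0.4},{"tx":0,"ty":0,"tz":0,"ax":0,"ay":0,"az":0,"fingers":-1},{"tx":0,"ty":0,"tz":0,"ax":0,"ay":0,"az":0,"fingers":-1},{"tx":0,"ty":0,"tz":0,"ax":0,"ay":0,"az":0,"fingers":-1}]' 15
python3 -c "
from h import *
plan([610.5,210.8,114],12);print(env.read_state()['torque'])"
```

```text
t: 8.85
position: [610.7, 211.2, 114.1]
orientation: [[0.003, -0.205, 0.979], [0.003, 0.979, 0.205], [-1.0, 0.002, 0.004]]
wrist_force: [0.1, 0.4, 0.5]
gripper_width: 0.336
pos [610.7383 211.1863 114.0848] F [0.0906 0.3867 0.5422] t 8.85 w 0.33648729236890995 q [ 12.8743  30.2304  87.1548   0.152   62.4098 -89.0019]
t [ 0.0002 -0.0007 -0.0006]
a [-0.0005  0.0006 -0.0004]
[ 0.2648  0.0195 -0.0082]
```

```bash
python3 -m handwheel '[{"tx":0,"ty":0,"tz":0,"ax":0,"ay":0,"az":0,"fingers":-1},{"tx":0,"ty":0,"tz":0,"ax":0,"ay":0,"az":0,"fingers":-1},{"tx":-0.002,"ty":0,"tz":0,"ax":0,"ay":0,"az":0,"fingers":-1},{"tx":-0.006,"ty":0,"tz":0,"ax":0,"ay":0,"az":0,"fingers":-1},{"tx":-0.01,"ty":0,"tz":0,"ax":0,"ay":0,"az":0,"fingers":-1},{"tx":-0.014,"ty":0,"tz":0,"ax":0,"ay":0,"az":0,"fingers":-1},{"tx":-0.018,"ty":0,"tz":0,"ax":0,"ay":0,"az":0,"fingers":-1},{"tx":-0.02,"ty":0,"tz":0,"ax":0,"ay":0,"az":0,"fingers":-1},{"tx":-0.02,"ty":0,"tz":0,"ax":0,"ay":0,"az":0,"fingers":-1}]' 25
python3 -c "
from h import *
plan([610.7,211.1,134.1],12);print(env.read_state()['torque'])"
```

```text
t: 9.6
position: [610.9, 211.1, 124.5]
orientation: [[0.003, -0.205, 0.979], [0.003, 0.979, 0.205], [-1.0, 0.002, 0.004]]
wrist_force: [-0.4, 1.1, -2.8]
gripper_width: 0.339
pos [610.8548 211.1115 124.4837] F [-0.4349  1.1493 -2.7963] t 9.6 w 0.33894500548843776 q [ 12.8687  29.569   86.6443   0.1445  63.5579 -88.9996]
t [-0.0192  0.0001 -0.0002]
a [-0.0005  0.0006 -0.0004]
[0.164  0.0157 0.0274]
```

```bash
python3 -m handwheel '[{"tx":-0.004,"ty":0,"tz":0,"ax":0,"ay":0,"az":0,"fingers":-1},{"tx":-0.008,"ty":0,"tz":0,"ax":0,"ay":0,"az":0,"fingers":-1},{"tx":-0.012,"ty":0,"tz":0,"ax":0,"ay":0,"az":0,"fingers":-1},{"tx":-0.016,"ty":0,"tz":0,"ax":0,"ay":0,"az":0,"fingers":-1},{"tx":-0.0185,"ty":0,"tz":0,"ax":0,"ay":0,"az":0,"fingers":-1},{"tx":-0.0192,"ty":0,"tz":0,"ax":0,"ay":0,"az":0,"fingers":-1},{"tx":-0.0192,"ty":0,"tz":0,"ax":0,"ay":0,"az":0,"fingers":-1},{"tx":-0.0192,"ty":0,"tz":0,"ax":0,"ay":0,"az":0,"fingers":-1}]' 25
python3 -c "
from h import *
plan([610.7,211.1,134.1],12);print(env.read_state()['torque'])
snap('scene','s9');snap('top','t9');crop('s9',270,190,370,310,5,'c15');crop('s9',160,125,270,235,7,'c16')"
```

```text
t: 10.27
position: [610.9, 211.1, 134.1]
orientation: [[0.004, -0.205, 0.979], [0.003, 0.979, 0.205], [-1.0, 0.002, 0.004]]
wrist_force: [0.7, 0.9, -2.3]
gripper_width: 0.336
pos [610.8694 211.0541 134.1497] F [ 0.6942  0.9004 -2.2793] t 10.2667 w 0.3363829002521143 q [ 12.866   28.9696  86.1487   0.1384  64.6449 -88.9967]
t [ 0.0001  0.0002 -0.0003]
a [-0.0005  0.0007 -0.0004]
[0.107  0.0043 0.0307]
```

View pics/c15.png

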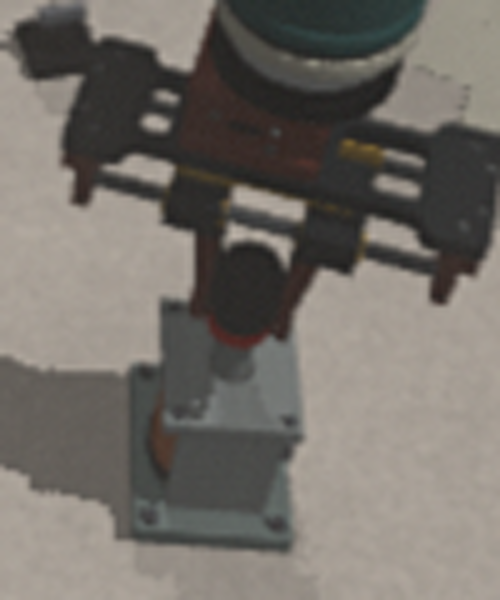

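View pics/c16.png

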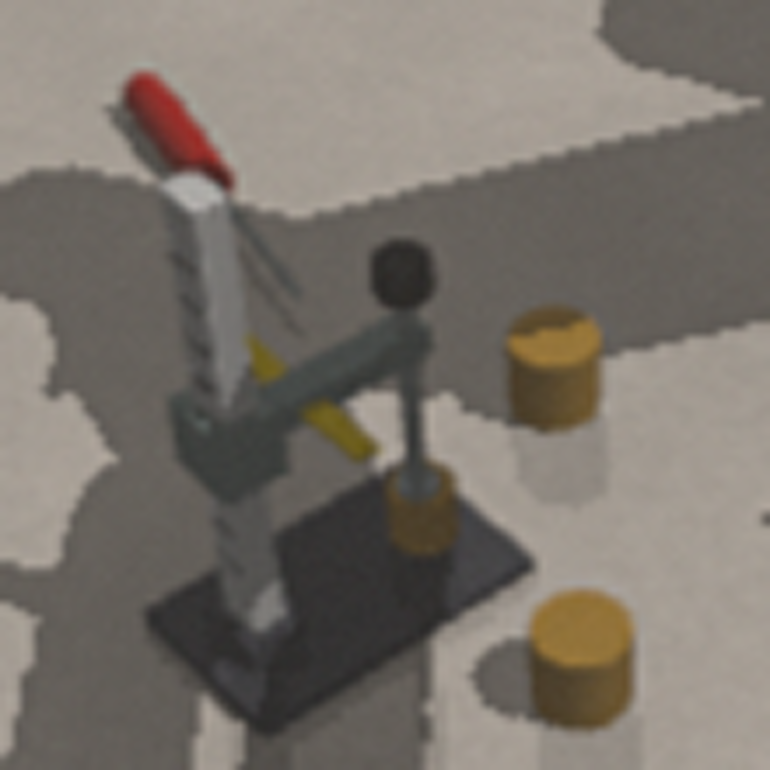

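View pics/s9.png

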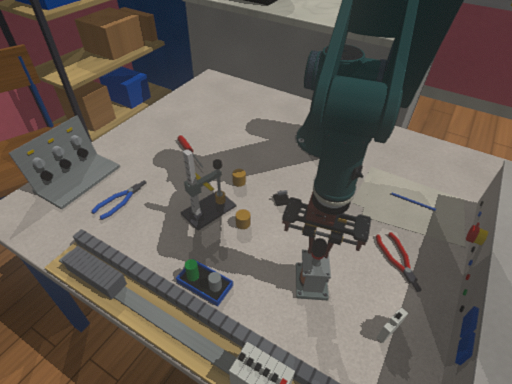

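```bash
python3 - <<'E'
from h import *
def prof(fn,dc):
    im=cv2.imread('pics/'+fn+'.png').astype(float)
    r=im[:,:,2]-im[:,:,1]
    c=314+dc
    w=r[245:272,c:c+6]
    return w
for fn in('s0' if 0 else 'scene0','s6','s7','s8','s9'):
    w=prof(fn,0); w=np.clip(w-12,0,None); rows=np.arange(245,272); 
    print(fn,(w*rows[:,None]).sum(0)/w.sum(0), (w*rows[:,None]).sum()/w.sum())
d=load('s9')
for z in (107.5,125.5,127.5,129.5): print(z,proj(d,np.array([610.5,210.8,z])+15*np.array([.976,.215,0])))
E
```

```text
scene0 [261.8667 262.619  262.7083 262.8621 262.8873 262.7949] 262.6358543417367
s6 [261.8667 262.5918 262.75   263.125  263.0769 262.8065] 262.67277486910996
s7 [262.1864 262.6531 262.8085 262.9783 263.0233 262.902 ] 262.7322033898305
s8 [262.1207 262.6415 262.8163 263.0217 263.     262.88  ] 262.7245901639344
s9 [256.8    257.3404 257.6939 257.8163 258.08   257.9434] 257.61744966442956
107.5 [314.7668 263.2934]
125.5 [315.8637 258.8842]
127.5 [315.9877 258.3858]
129.5 [316.1122 257.8856]
```

```bash
python3 -m handwheel '[{"tx":0,"ty":0,"tz":0,"ax":0,"ay":0,"az":0,"fingers":-1},{"tx":0,"ty":0,"tz":0,"ax":0,"ay":0,"az":0,"fingers":-1},{"tx":0,"ty":0,"tz":0,"ax":0,"ay":0,"az":0,"fingers":-1},{"tx":0,"ty":0,"tz":0,"ax":0,"ay":0,"az":0,"fingers":-1},{"tx":0,"ty":0,"tz":0,"ax":0,"ay":0,"az":0,"fingers":-1},{"tx":0,"ty":0,"tz":0,"ax":0,"ay":0,"az":0,"fingers":-1}]' 25
python3 - <<'E'
from h import *
plan([610.7,211.1,134.1],12);print(env.read_state()['qvel'])
snap('scene','s10');d=load('s10')
im=cv2.imread('pics/s10.png').astype(float);w=np.clip((im[:,:,2]-im[:,:,1])[245:272,314:320]-12,0,None);print((w*np.arange(245,272)[:,None]).sum()/w.sum())
E
```

```text
t: 10.87
position: [610.8, 211.0, 134.0]
orientation: [[0.003, -0.205, 0.979], [0.003, 0.979, 0.205], [-1.0, 0.002, 0.004]]
wrist_force: [-0.4, 0.5, -2.1]
gripper_width: 0.337
pos [610.8402 211.0244 134.0402] F [-0.3931  0.5257 -2.1132] t 10.8667 w 0.33736533275397906 q [ 12.8639  28.9776  86.152    0.1386  64.642  -88.996 ]
t [-0.0001  0.0002 -0.0002]
a [-0.0006  0.0006 -0.0004]
[-0.0168  0.0319  0.125  -0.0804  0.0251  0.0139]
257.6271186440678
```

Everything is steady and at height, so I'm handing the job in.

```bash
python3 -c "
from station import env
print(env.close_job())"
```

```text
the job is handed in; nothing more can be done
None
```

I pushed the gauge's slide down until its foot rested on the brass block. Then I gripped the plunger and raised it 20 mm straight up. That puts the red band at about 127.5 mm, level with the pointer, and I handed the job in at about 11 s with the plunger still held.

**Gauge:**
- The push force rose to 14.7 N with the fingertips at z = 170.2 mm. That matches the foot sitting on the 30 mm block, where the top of the knob should be at 170 mm.
- The later picture shows the foot still on its block. The two spare blocks and the other things are where they were.
- I pressed about 4 mm off the knob's centre, and the slide still came straight down.

**Plunger:**
- The gripper's measured rise was 20.0 mm.
- From the camera, the band's shift works out at about 20.5 mm, so the two agree to within about 0.5 mm.
- The load held is 2–3 N, which is the plunger's weight, with side forces of about 1 N or less, so it isn't binding in the bore. Its height did not change between the last two pictures.

The first move command was refused because I had left out the turn values. Nothing moved, and I sent it again complete. No check failed.

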